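# Shut down the microscope lamp and put the specimen away

### The job

Shut the microscope down for the day: turn the dimmer knob on the lamp control box anticlockwise to its end stop, stopping as soon as its slip clutch gives instead of turning on past it, and only then flip the toggle switch towards the robot's side of the box to turn the lamp off. Next take the black specimen mount from the microscope stage, set it down gently, the same way up, in the middle of the rubber pad in the empty compartment of the storage case, and close the case's lid fully. Leave the two stored mounts and the other things on the bench where they are.

Things in the scene. Friction and masses are not known exactly. Their poses are not given: they have to be found in the camera images.
- knob_grip (a point): Dimmer knob on the white lamp control box's top, at its right (-y) end seen from the robot: black bar 42 mm long, 14 wide, 34 tall, white line on one end of its top, on a black dial disc 48 mm across. Point on the vertical turning axis, 12 mm below the bar's top, 32 mm above the box. x along the bar's length (white line at -x), y across its width, z up; turns with the bar.
- dimmer (a joint): Dimmer setting, rad: the dial disc with its white pointer. 0 is the anticlockwise end stop (minimum): pointer squarely to the robot's side, by a small steel stop block. Grows clockwise seen from above, to 4.7; starts at 1.3 to 2.6. Takes 0.04 N m to turn, stays where left. The bar carries the disc through the clutch; its white line is above the pointer unless the clutch has slipped.
- dimmer_clutch (a joint): Slip of the bar-shaped grip on the dial disc, rad: 0 at the start, negative when the bar has been turned on anticlockwise past the disc, positive clockwise. The clutch gives at 0.12 N m, as when the disc stands at its end stop; until then bar and disc turn as one.
- lampbox: White lamp control box, fixed to the bench, 150 mm deep (its x) by 220 mm wide (its y), 70 mm high. Origin on the bench under its centre; its -x side faces the robot, z up. The knob's axis is at (0, -55) mm of the box, the toggle switch's pivot at (0, +60) mm.
- switch (a joint): Toggle switch, rad: 0 is off (leaning 0.5 rad towards the robot, the box's -x), 1.0 is on (leaning 0.5 rad away from the robot). It starts between 0.85 and 1.0 and stays where it is left; about 1.2 N at its tip moves it.
- switch_tip (a point): Centre of the black ball, 18 mm across, at the tip of the steel toggle switch (rod 8 mm across), on the left-hand (+y) half of the lamp control box's top. The lever is 42 mm long from pivot to ball centre and swings in the box's x-z plane.
- switch_pivot (a point): Pivot axis of the toggle switch, 10 mm above the top of the lamp control box; the axis runs along the box's y. Axes are those of the box. The black switch body round it is 50 x 36 mm and 12 mm high, with a hub of 11 mm radius round the pivot.
- microscope: White inverted microscope, fixed to the bench. Origin on the bench under its stage's centre, z up. The stage is a black plate 200 x 200 mm, its flat top 180 mm above the bench, open from above; the microscope's tall part and eyepieces (up to 0.35 m high) stand on its -y side, beginning 140 mm from the stage's centre.
- mount_center (a point): The specimen mount on the microscope stage: black upright cylinder 40 mm across and 28 mm tall, about 70 g, with a small steel rectangle in its top face. This point is its centre, half-way up; z up.
- mount: The same specimen mount; origin at the centre of its underside, z up.
- pad_top (a point): Centre of the top of the rubber pad (disc 48 mm across, 2 mm thick) on the floor of the storage case's empty compartment: 7 mm above the bench; z up.
- case: Aluminium storage case, fixed to the bench: 100 mm deep (its x), 250 wide (its y), walls 42 high, 5 thick, floor 5 thick. Origin on the bench under its centre, -x side faces the robot, z up. Three compartments side by side at y = -80, 0, +80 mm, parted by ribs only 8 mm above the floor; any one of the three is empty but for the pad.
- lid (a joint): Lid of the storage case, rad: 0 is closed; it grows as it opens upward and away from the robot. Starts open, at 1.6 to 2.0. A stiff hinge: it stays where it is left; about 1.1 N at the free edge moves it, plus or less its weight (150 g). Closed, it lies flat on the walls, its top 48 mm above the bench.
- lid_hinge (a point): Middle of the lid's hinge axis, on the top of the case's far wall, 50 mm from the case's centre and 42 mm above the bench; the axis runs along the case's y. The lid is a plate 100 mm long from hinge to free edge, 250 mm wide, 6 mm thick. The point's axes turn with the lid: from the hinge the plate runs along -x, its outer face is at z = +6 mm.
- lid_handle (a point): Outer end of the steel knob handle on the lid's outer face, 70 mm from the hinge in the middle of the lid's width, standing 35 mm out from the face; when the lid is open it points away from the robot.
- stored_a: A stored mount like the specimen, standing in one compartment of the case; origin at the centre of its underside. Leave it.
- stored_b: The other stored mount in the case; origin at the centre of its underside. Leave it.
- objective: Spare steel objective lens standing on the bench, 27 mm across, 44 mm tall; origin under its centre. Leave it.
- dropper: Small amber dropper bottle, 32 mm across, 75 mm tall; origin under its centre. Leave it.
- tissues: Cardboard box of lens tissues, 70 x 110 x 45 mm; origin under its centre. Leave it.
- beaker: White plastic beaker, 56 mm across, 60 mm tall; origin under its centre. Leave it.
- canister: Grey cylindrical lens canister, 42 mm across, 55 mm tall; origin under its centre. Leave it.
Things that resemble listed ones, but are neither listed nor needed, are in the scene too. What is shaped like the mount but red is not meant.

How it is judged:
By the outcome, as a careful person would: the job done as asked, in the order asked, and still so for the second after the job is handed in, with the robot touching nothing.
It also fails if it takes over 72 s, if anything falls off the work surface, if the arm or the gripper's body presses on something with over 40 N, if the wrist force passes 120 N, or if a joint passes its speed limit or range.

### The arm

A 6-joint arm with a two-finger parallel gripper is mounted at the origin on the work surface. World frame = base frame: x ahead of the robot, y to its left, z up, the work surface at z = 0. Lengths are in m, angles in rad, forces in N, time in s.
With the tool pointing down it reaches from about 0.4 to 0.925 m from the base axis. Payload 3.4 kg.
Tool frame: the origin (TCP) lies midway between the tips of the shut fingers; the grasp point (between the pads) lies robot.grip_point_offset behind it (robot.grip_point_offset is the distance from the TCP to the grasp point, in m); z points along the fingers, y is the line along which they close (so a half turn about z gives the same grasp; the last joint's range is limited). The gripper opens to 85 mm and grips with 20 to 120 N. Pads are 22 mm wide; open, the fingers measure 114 mm over their backs; the gripper's body (76 mm by 85 mm) begins 54 mm behind the grasp point. The pads swing forward as they close: fully open they stand 13 mm farther back than shut.
Start: joints at [1.25, 0.307, 1.506, -0, 1.328, -0.073], TCP at [0.141, 0.557, 0.231] pointing down, gripper open.
Joint ranges: [-3.12, 3.12], [-1.05, 2.28], [0.14, 2.33], [-1.42, 4.57], [0.1, 2.73], [-2.68, 2.68]. Speed limits (rad/s): [2.57, 2.57, 3.14, 3.14, 3.14, 3.14].

### API

Orientations are given as a unit quaternion [x, y, z, w].
In Python, from cell import robot gives the robot as it stands.
- The arm moves only by the shell command python3 -m crank 'ROWS' [OPENING]. ROWS is JSON, a list of rows, each a list of 4 numbers: the shift along the world's x, y, z in m, then the turn about the world's z in degrees. In form: [[x, y, z, yaw], ...]. A call has 1 to 12 rows; each row is the pose to reach, as a shift and turn from the pose commanded when the call began; what a row does not reach only later rows make up. A row lasts 1/12 s, in which the tool goes at most 41.7 mm and 7.16 degrees, less where a joint would pass 70% of its speed; a pose out of reach is approached as far as the arm can. A call with a gripper value outside its range is refused whole. OPENING is the finger opening in m, from 0 to 0.0854, set as the call begins (- or left out, the last holds). The fingers move at their own pace and stop on an object; the grip force is fixed at half the most. Time passes only in rows, so rows that repeat a pose let the fingers close. It gives the time, the measured TCP pose, the force, the opening and the grip force at its end, in the units of the state.
- robot.state(): the state, without advancing time (a new reading comes with each control period).
- robot.read_camera(name): name is "scene" or "top" or "wrist"; returns the picture (384x512x3 uint8, red, green, blue); there is no depth.
- robot.camera_params(name): a dict with "fx", "fy", "cx", "cy" (pixels), "k1" (the pictures are not rectified: a ray, as slopes to the right and down, at radius r is drawn at 1 + k1 r^2 times it, then the intrinsics apply), "camera_from_world" (4x4, takes a point from world to camera coordinates). Camera axes: x right, y down, z forward; pixel columns grow to the right and rows downward; lengths in m; the calibration is good to about 2 mm. A picture is of the moment at which its call begins: read the wrist's pose just before it. camera_params takes no time and is no camera call; for the wrist camera it gives the pose at the moment of the call.
- robot.finish_job(): hands the job in; it is judged then, once.
The state is a dict: "time": time; "q": joint angles; "qvel": joint speeds; "joint_torque": joint torques, N m; "ee_pos": TCP position; "tcp_rot": TCP orientation; "contact_force": force on the tool from outside, world axes, zero at the start; "torque": the same for the moment, N m; "gripper_width": finger opening in m; "gripper_force": force on a finger pad.
Only numpy, scipy, OpenCV 4.12 (cv2) and the standard library are available. Lean on these libraries where they do the work, as an engineer would, in place of code of your own. Each camera call takes 0.05 s, during which the arm holds its last target. There are 200 camera calls.

## Working session

There is one attempt and no reset: what is moved stays moved. The work goes in short steps, Python scripts to look and compute and a shell command to move; the robot and the scene stay as the last step left them, time stands still between calls to the robot, and variables do not carry over. Pictures are saved under pics/ and viewed, at most 10 in all, crops included, and the job is handed in when it is done.

```bash
mkdir -p pics; ls; python3 - <<'E'
from cell import robot
import cv2,numpy as np
a=robot.read_camera("scene");b=robot.read_camera("top")
cv2.imwrite("pics/s.png",a[...,::-1]);cv2.imwrite("pics/t.png",b[...,::-1])
cv2.imwrite("pics/t2.png",cv2.resize(b,(800,600),interpolation=2)[...,::-1])
cv2.imwrite("pics/s2.png",cv2.resize(a,(800,600),interpolation=2)[...,::-1])
for n in("scene","top","wrist"):
    p=robot.camera_params(n);print(n,{k:(np.round(v,3).tolist()) for k,v in p.items()})
s=robot.state();print(s)
print(robot.grip_point_offset)
E
```

```text
pics
scene {'fx': 352.056, 'fy': 352.056, 'cx': 251.979, 'cy': 191.99, 'k1': 0.006, 'camera_from_world': [[0.459, 0.888, 0.015, -0.299], [0.655, -0.326, -0.682, -0.249], [-0.6, 0.323, -0.732, 1.371], [0.0, 0.0, 0.0, 1.0]]}
top {'fx': 474.891, 'fy': 474.891, 'cx': 257.122, 'cy': 182.724, 'k1': -0.158, 'camera_from_world': [[-0.022, -1.0, -0.008, 0.03], [-0.984, 0.023, -0.175, 0.562], [0.175, 0.004, -0.984, 1.204], [0.0, 0.0, 0.0, 1.0]]}
wrist {'fx': 294.728, 'fy': 294.728, 'cx': 255.473, 'cy': 195.227, 'k1': -0.07, 'camera_from_world': [[0.246, 0.969, -0.002, -0.574], [0.928, -0.235, 0.29, -0.038], [0.281, -0.073, -0.957, 0.38], [0.0, 0.0, 0.0, 1.0]]}
{'time': 0.1, 'q': array([ 1.24954369e+00,  3.07473336e-01,  1.50752605e+00,  2.29876072e-06,
        1.32847303e+00, -7.34691898e-02]), 'qvel': array([ 8.47234584e-04, -1.39773449e-03, -2.57640621e-03, -2.00950243e-05,
        3.81757071e-04, -1.21778671e-03]), 'joint_torque': array([-4.70396008e-04, -4.58532643e+01, -2.52609479e+01, -1.22058968e-04,
        5.58777610e-03,  1.26781171e-05]), 'ee_pos': array([0.14082385, 0.55682417, 0.23049374]), 'tcp_rot': array([ 1.23575250e-01,  9.92334759e-01, -9.21414096e-04, -1.85387244e-04]), 'contact_force': array([-1.18761769, -1.04706254,  0.10400874]), 'torque': array([ 0.04641083, -0.01901819,  0.00997467]), 'gripper_force': 0.0, 'gripper_width': 0.08544577376071398}
0.0187
```

View pics/t2.png

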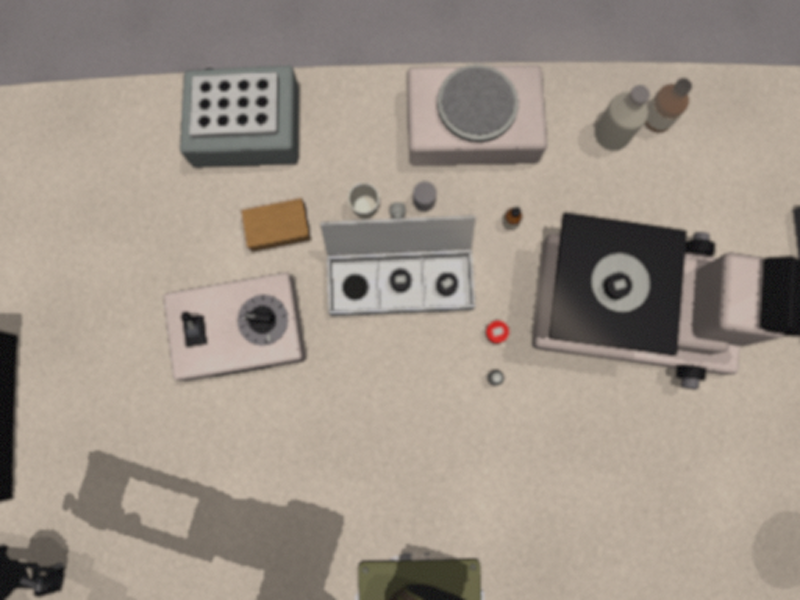

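View pics/s2.png

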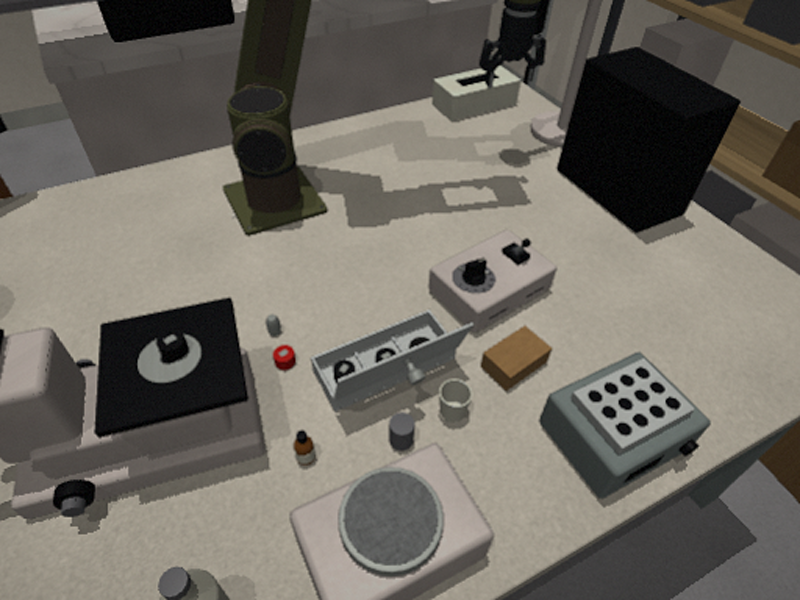

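The top view (800-px scale) shows the lamp box at (235,327), with its knob at (262,320) and switch at (193,328). The case is at (400,285) with its empty left compartment at (355,287), and the mount is on the stage at (617,285). The scene view shows the same things, with the lid open and its handle at (414,372). Next I'll cast rays for rough positions.

```bash
cat > h.py <<'E'
from cell import robot
import cv2,numpy as np
def ray(p,px):
    K=np.array([[p['fx'],0,p['cx']],[0,p['fy'],p['cy']],[0,0,1.]])
    u=cv2.undistortPoints(np.array([[px]],float),K,np.array([p['k1'],0,0,0.]))[0,0]
    T=np.array(p['camera_from_world']);R=T[:3,:3]
    return -R.T@T[:3,3],R.T@np.array([u[0],u[1],1])
def onz(p,px,z):
    c,d=ray(p,px);return c+d*(z-c[2])/d[2]
def proj(p,X):
    c=np.array(p['camera_from_world'])@np.append(X,1);u=c[:2]/c[2]
    u=u*(1+p['k1']*(u@u));return np.array([p['fx']*u[0]+p['cx'],p['fy']*u[1]+p['cy']])
E
python3 - <<'E'
from h import *
p=robot.camera_params("top");f=.64
for n,x,y,z in [("knobtop",262,316,.114),("switchbody",195,330,.08),("boxTL",166,295,.07),("boxTR",290,275,.07),("boxBL",178,379,.07),("boxBR",301,360,.07),
 ("pad",355,287,.007),("caseL",331,313,.042),("caseR",472,311,.042),("caseTL",330,258,.042),("caseTR",470,254,.042),("lidTL",323,222,.14),("lidTR",473,217,.14),("mount",617,285,.208),("st1",562,213,.18),("st2",687,232,.18),("st3",678,353,.18),("st4",549,333,.18)]:
    print(n,onz(p,(x*f,y*f),z).round(3))
E
```

```text
knobtop [0.506 0.242 0.114]
switchbody [0.49  0.361 0.08 ]
boxTL [0.552 0.416 0.07 ]
boxTR [0.581 0.203 0.07 ]
boxBL [0.41  0.391 0.07 ]
boxBR [0.438 0.185 0.07 ]
pad [0.569 0.099 0.007]
caseL [0.519 0.138 0.042]
caseR [ 0.517 -0.101  0.042]
caseTL [0.614 0.139 0.042]
caseTR [ 0.616 -0.101  0.042]
lidTL [0.652 0.14  0.14 ]
lidTR [ 0.654 -0.1    0.14 ]
mount [ 0.527 -0.305  0.208]
st1 [ 0.647 -0.235  0.18 ]
st2 [ 0.614 -0.432  0.18 ]
st3 [ 0.425 -0.401  0.18 ]
st4 [ 0.461 -0.203  0.18 ]
```

```bash
python3 -m crank '[[0.03,-0.026,0,-6],[0.06,-0.052,0,-12],[0.09,-0.078,0,-18],[0.12,-0.104,0,-24],[0.15,-0.13,0,-30],[0.18,-0.156,0,-36],[0.21,-0.182,0,-42],[0.24,-0.208,0,-48],[0.27,-0.234,0,-54],[0.30,-0.26,0,-60],[0.332,-0.286,0,-66],[0.362,-0.312,0,-71]]'
python3 -m crank '[[0,0,0,0],[0,0,0,0]]'
python3 - <<'E'
from h import *
p=robot.camera_params("wrist");im=robot.read_camera("wrist")
cv2.imwrite("pics/w1.png",cv2.resize(im,(800,600),interpolation=2)[...,::-1]);np.savez("w1.npz",im=im,**p)
s=robot.state();print(s['ee_pos'],s['q'].round(3),s['tcp_rot'].round(4))
print(proj(p,[.503,.2445,.114])/.64)
E
```

```text
time: 1.1
ee_pos: [0.5042, 0.2437, 0.231]
tcp_rot: [0.679, 0.734, -0.0, -0.0]
contact_force: [0.7, -0.0, 0.5]
gripper_width: 0.0855
gripper_force: 0.0
time: 1.27
ee_pos: [0.5045, 0.2436, 0.2306]
tcp_rot: [0.678, 0.735, -0.0, -0.0]
contact_force: [-0.8, 0.0, 0.0]
gripper_width: 0.0852
gripper_force: 0.0
[0.50305683 0.24462212 0.23059865] [3.770e-01 2.870e-01 1.539e+00 1.000e-03 1.318e+00 2.940e-01] [ 6.775e-01  7.356e-01 -7.000e-04 -6.000e-04]
[396.15429406 295.70025162]
```

View pics/w1.png

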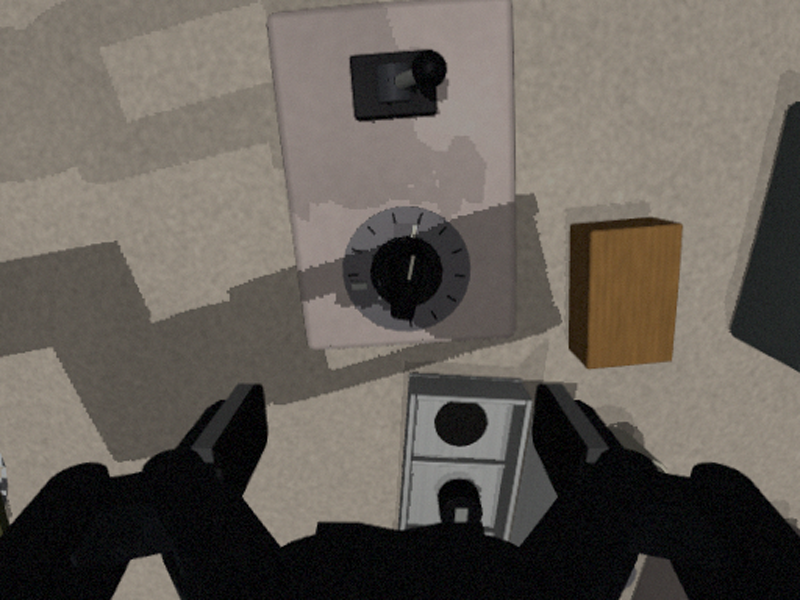

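The wrist view (800-px scale) shows the dial disc centred near (406,270) with its pointer at (414,231). The bar-top line runs from (413,256) to (407,280), with the far bar end at (403,318), and the toggle ball is at (429,68).

```bash
python3 - <<'E'
from h import *
d=np.load("w1.npz");p={k:d[k] for k in d.files if k!='im'};im=d['im'];f=.64
def a(v):return np.degrees(np.arctan2(v[1],v[0]))
for z in(.074,.078):print("disc",z,onz(p,(406*f,270*f),z).round(4),"ptr",onz(p,(414*f,231*f),z).round(4))
e1=onz(p,(413.5*f,256*f),.114);e2=onz(p,(407*f,280*f),.114);e3=onz(p,(403*f,318*f),.114)
print("line",e1.round(4),e2.round(4),"ang",a(e1-e2),"len",np.linalg.norm(e1-e2),"far end",e3.round(4))
c=[onz(p,(x*f,y*f),.07) for x,y in [(272,14),(511,1),(514,334),(311,348)]]
print(np.round(c,4),np.mean(c,0).round(4), a(c[0]-c[3])-90,a(c[1]-c[2])-90,np.linalg.norm(c[0]-c[3]),np.linalg.norm(c[2]-c[3]))
print("ball",onz(p,(429*f,68*f),.117).round(4),"swbody",onz(p,(394*f,83*f),.076).round(4))
# line fine: bright pixels in the ROI on the dark bar
roi=im[150:190,245:275].astype(int);m=(roi.sum(2)>230)
n,l,st,ce=cv2.connectedComponentsWithStats(m.astype(np.uint8))
for i in range(1,n):
    ys,xs=np.where(l==i)
    if len(xs)<40 and len(xs)>4:
        P=np.array([onz(p,(x+245,y+150),.114)[:2] for x,y in zip(xs,ys)]);v=np.linalg.svd(P-P.mean(0))[2][0];print("line px",len(xs),P.mean(0).round(4),a(v)%180, (xs.mean()+245)/f,(ys.mean()+150)/f)
E
```

```text
disc 0.074 [0.5088 0.2515 0.074 ] ptr [0.5118 0.2778 0.074 ]
disc 0.078 [0.5086 0.2524 0.078 ] ptr [0.5116 0.2783 0.078 ]
line [0.5111 0.2688 0.114 ] [0.5085 0.2544 0.114 ] ang 80.06708937461701 len 0.014587942891977592 far end [0.5081 0.2311 0.114 ]
[[0.4161 0.4006 0.07  ]
 [0.5574 0.4188 0.07  ]
 [0.5888 0.2108 0.07  ]
 [0.4462 0.1888 0.07  ]] [0.5021 0.3047 0.07  ] 8.078268050741244 8.591304221903783 0.21396397419693525 0.14433853816487002
ball [0.5103 0.3678 0.117 ] swbody [0.492  0.3657 0.076 ]
line px 37 [0.4963 0.2788] 18.21423931964815 389.1469594594595 236.52871621621622
line px 26 [0.5098 0.2621] 84.76169125559095 410.3365384615385 267.30769230769226
```

```bash
python3 -m crank '[[0.0065,0.0055,-0.02,-6],[0.0065,0.0055,-0.05,-11],[0.0065,0.0055,-0.085,-11],[0.0065,0.0055,-0.12,-11],[0.0065,0.0055,-0.144,-11],[0.0065,0.0055,-0.144,-11]]'
python3 -m crank '[[0,0,0,0],[0,0,0,0],[0,0,0,0],[0,0,0,0],[0,0,0,0],[0,0,0,0]]' 0.0
python3 - <<'E'
from h import *
s=robot.state();print(s['q'].round(4),s['joint_torque'].round(4),s['torque'].round(3),2*np.degrees(np.arctan2(*s['tcp_rot'][[1,0]]))-90)
E
```

```text
time: 1.82
ee_pos: [0.5037, 0.2505, 0.0822]
tcp_rot: [0.743, 0.669, -0.005, -0.002]
contact_force: [-0.7, -0.2, -0.2]
gripper_width: 0.0852
gripper_force: 0.0
time: 2.32
ee_pos: [0.5085, 0.2515, 0.0886]
tcp_rot: [0.745, 0.668, -0.0, -0.001]
contact_force: [-6.8, 3.0, 25.2]
gripper_width: 0.013
gripper_force: 61.5
[0.3836 0.4393 1.7041 0.0022 0.999  0.4914] [-6.93270e+00 -4.05191e+01 -2.36629e+01 -3.14690e+00 -4.41160e+00
 -3.02000e-02] [ 0.573  0.054 -0.016] -6.2410081499844665
```

```bash
cat > st.py <<'E'
from h import *
s=robot.state();print(s['time'],'jt',s['joint_torque'].round(3)[3:],'tq',s['torque'].round(3),'F',s['contact_force'].round(1),'yaw',2*np.degrees(np.arctan2(*s['tcp_rot'][[1,0]]))-90)
E
python3 -m crank '[[0,0,0.0015,3],[0,0,0.0015,10],[0,0,0.0015,17],[0,0,0.0015,24],[0,0,0.0015,31],[0,0,0.0015,38],[0,0,0.0015,45]]'; python3 st.py
python3 -m crank '[[0,0,0,7],[0,0,0,14],[0,0,0,21],[0,0,0,28],[0,0,0,35],[0,0,0,39]]'; python3 st.py
python3 -m crank '[[0,0,0,1],[0,0,0,2]]'; python3 st.py
```

```text
time: 2.9
ee_pos: [0.5077, 0.2513, 0.089]
tcp_rot: [0.43, 0.903, -0.0, -0.002]
contact_force: [-4.1, 1.7, 1.3]
gripper_width: 0.0129
gripper_force: 60.3
2.9 jt [-1.108 -1.018  1.475] tq [ 0.349  0.629 -0.045] F [-4.1  1.7  1.3] yaw 39.10127555376073
time: 3.4
ee_pos: [0.5072, 0.2507, 0.0889]
tcp_rot: [0.104, 0.995, -0.0, -0.002]
contact_force: [-5.2, 0.1, 2.1]
gripper_width: 0.0131
gripper_force: 60.5
3.4 jt [-0.715 -1.424  0.341] tq [ 0.172  0.724 -0.021] F [-5.2  0.1  2.1] yaw 78.09148061536771
time: 3.57
ee_pos: [0.5072, 0.2507, 0.0889]
tcp_rot: [0.089, 0.996, -0.0, -0.002]
contact_force: [-4.8, 0.4, 2.1]
gripper_width: 0.013
gripper_force: 60.6
3.5667 jt [-0.839 -1.728  0.103] tq [ 0.183  0.876 -0.024] F [-4.8  0.4  2.1] yaw 79.75722483783073
```

```bash
python3 -m crank '[[0,0,0,3],[0,0,0,6],[0,0,0,9],[0,0,0,12],[0,0,0,13]]'|grep time; python3 st.py
for i in 1 2; do :; done
python3 -m crank '[[0,0,0,0.5],[0,0,0,1]]'|grep time; python3 st.py
python3 -m crank '[[0,0,0,0.5],[0,0,0,1]]'|grep time; python3 st.py
```

```text
time: 3.98
3.9833 jt [-0.63  -1.829 -0.147] tq [0.026 0.908 0.003] F [-5.3  0.4  3.9] yaw 92.83701008238768
time: 4.15
4.15 jt [-0.621 -1.832  0.056] tq [ 0.097  0.905 -0.033] F [-5.8  0.4  2.8] yaw 93.72724793440904
time: 4.32
4.3167 jt [-0.605 -1.839  0.068] tq [ 0.02   0.876 -0.017] F [-4.8  0.2  3.2] yaw 94.72740116908474
```

```bash
python3 -m crank '[[0,0,0,0.5],[0,0,0,1]]'|grep time; python3 st.py
python3 -m crank '[[0,0,0,0.5],[0,0,0,1]]'|grep time; python3 st.py
python3 -m crank '[[0,0,0,0.5],[0,0,0,1]]'|grep time; python3 st.py
```

```text
time: 4.48
4.4833 jt [-0.588 -1.845  0.068] tq [-0.009  0.944 -0.027] F [-5.4 -0.4  3.1] yaw 95.72649533841971
time: 4.65
4.65 jt [-0.57  -1.85   0.068] tq [-0.014  0.939 -0.028] F [-5.4 -0.3  3. ] yaw 96.72584497721223
time: 4.82
4.8167 jt [-0.553 -1.856  0.068] tq [-0.028  0.877 -0.055] F [-5.5 -2.   3.5] yaw 97.72336785261868
```

```bash
python3 -m crank '[[0,0,0,0.5],[0,0,0,1]]'|grep time; python3 st.py
python3 -m crank '[[0,0,0,0.5],[0,0,0,1]]'|grep time; python3 st.py
```

```text
time: 4.98
4.9833 jt [-0.569 -1.869 -0.   ] tq [-0.047  0.881 -0.108] F [-6.3 -0.8  3.5] yaw 98.72364630158296
time: 5.15
5.15 jt [-0.551 -1.869 -0.012] tq [ 0.004  0.902 -0.09 ] F [-5.2 -0.3  2.7] yaw 99.71566367366131
```

The z-moment jumped by about 0.08 N m at yaw 98.7°, against 98.3° predicted, so the clutch has given at the end stop. I'll stop here, release and check.

```bash
python3 -m crank '[[0,0,0,0],[0,0,0,0],[0,0,0,0],[0,0,0,0]]' 0.085
python3 -m crank '[[0,0,0.03,0],[0,0,0.065,0],[0,0,0.1,0],[0,0.04,0.12,0],[0,0.08,0.12,0],[0,0.08,0.12,0],[0,0.08,0.12,0]]' 0
python3 - <<'E'
from h import *
p=robot.camera_params("wrist");im=robot.read_camera("wrist")
cv2.imwrite("pics/w2.png",cv2.resize(im,(800,600),interpolation=2)[...,::-1]);np.savez("w2.npz",im=im,**p)
E
```

```text
time: 5.48
ee_pos: [0.5104, 0.2511, 0.0891]
tcp_rot: [-0.085, 0.996, 0.0, 0.001]
contact_force: [-0.5, 0.6, -0.8]
gripper_width: 0.0612
gripper_force: 0.0
time: 6.07
ee_pos: [0.51, 0.3332, 0.2094]
tcp_rot: [-0.087, 0.996, 0.001, 0.001]
contact_force: [0.2, -0.9, 0.3]
gripper_width: -0.0001
gripper_force: 0.0
```

View pics/w2.png

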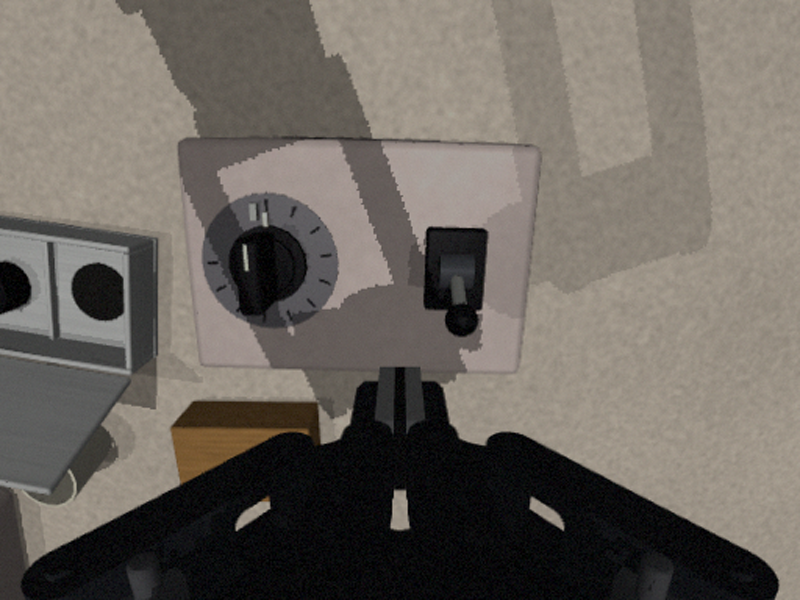

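The pointer, at (266,215), now stands next to the steel stop block at (253,211), and the bar's line at (246,257) is parallel to it. The toggle ball is at (461,320) and its body centre near (456,268).

```bash
python3 - <<'E'
from h import *
d=np.load("w2.npz");p={k:d[k] for k in d.files if k!='im'};f=.64
for n,x,y,z in [("ball",461,320,.117),("body1",427,228,.082),("body2",487,230,.082),("body3",483,311,.082),("body4",426,306,.082)]: print(n,onz(p,(x*f,y*f),z).round(4))
E
```

```text
ball [0.5109 0.3675 0.117 ]
body1 [0.4695 0.3429 0.082 ]
body2 [0.4645 0.3779 0.082 ]
body3 [0.5137 0.3867 0.082 ]
body4 [0.5166 0.3513 0.082 ]
```

```bash
python3 -m crank '[[0.02,0.021,0,0],[0.037,0.042,0,0],[0.037,0.042,-0.035,0],[0.037,0.042,-0.07,0],[0.037,0.042,-0.1025,0],[0.037,0.042,-0.1025,0],[0.037,0.042,-0.1025,0]]'
python3 -m crank '[[-0.006,-0.001,0,0],[-0.012,-0.002,0,0],[-0.018,-0.0025,0,0],[-0.024,-0.0035,0,0],[-0.03,-0.0045,0,0],[-0.036,-0.005,0,0],[-0.042,-0.006,0,0],[-0.046,-0.0065,0,0],[-0.049,-0.007,0,0]]'; python3 st.py
```

```text
time: 6.7
ee_pos: [0.5448, 0.3705, 0.1038]
tcp_rot: [-0.085, 0.996, -0.002, -0.003]
contact_force: [-0.3, 0.0, 0.0]
gripper_width: 0.0002
gripper_force: 0.0
time: 7.45
ee_pos: [0.4962, 0.3657, 0.1061]
tcp_rot: [-0.086, 0.996, -0.0, -0.001]
contact_force: [0.3, 1.4, 0.3]
gripper_width: -0.0005
gripper_force: 0.7
7.45 jt [ 0.046  0.499 -0.017] tq [ 0.13  -0.174 -0.01 ] F [0.3 1.4 0.3] yaw 99.81885045439162
```

```bash
python3 -m crank '[[-0.002,0,0,0],[-0.0035,-0.0005,0,0]]'|grep -v rot; python3 -m crank '[[-0.001,0,0,0],[-0.0015,0,0,0]]'|grep -v rot
```

```text
time: 7.62
ee_pos: [0.4933, 0.3653, 0.1058]
contact_force: [0.8, 1.5, -1.9]
gripper_width: 0.0001
gripper_force: 0.8
time: 7.78
ee_pos: [0.4923, 0.3652, 0.1058]
contact_force: [2.1, -0.4, -0.8]
gripper_width: 0.0001
gripper_force: 0.8
```

```bash
for i in 1; do python3 -m crank '[[-0.001,0,0,0],[-0.002,0,0,0]]'|grep -E 'pos|force'; done; python3 -m crank '[[-0.001,0,0,0],[-0.002,0,0,0]]'|grep -E 'pos|force';python3 -m crank '[[-0.001,0,0,0],[-0.0015,0,0,0]]'|grep -E 'pos|force'
```

```text
ee_pos: [0.4907, 0.3653, 0.106]
contact_force: [1.9, -0.8, -1.1]
gripper_force: 0.9
ee_pos: [0.4902, 0.3655, 0.1063]
contact_force: [7.4, -0.6, -5.1]
gripper_force: 3.5
ee_pos: [0.4902, 0.3656, 0.1065]
contact_force: [9.1, -1.0, -5.6]
gripper_force: 4.3
```

```bash
python3 -m crank '[[0.012,0.001,0,0],[0.02,0.001,0.03,0],[0.02,0.001,0.065,0],[0.02,-0.02,0.1,0],[0.02,-0.045,0.13,-5],[0.02,-0.075,0.155,-10],[0.022,-0.11,0.175,-15],[0.024,-0.15,0.185,-20],[0.026,-0.19,0.19,-25],[0.028,-0.23,0.19,-30],[0.03,-0.27,0.19,-35],[0.03,-0.31,0.19,-40]]' 0.085
python3 -m crank '[[0,-0.04,0,0],[0,-0.08,0,0],[0,-0.12,0,0],[0,-0.16,0,0],[0,-0.2,0,0],[0,-0.24,0,0],[0,-0.28,0,0],[0.001,-0.32,0,0],[0.002,-0.35,0,0],[0.002,-0.365,0,0],[0.002,-0.365,0,0],[0.002,-0.365,0,0]]'
python3 - <<'E'
from h import *
p=robot.camera_params("wrist");im=robot.read_camera("wrist")
t=robot.read_camera("top");sc=robot.read_camera("scene")
np.savez("w3.npz",im=im,t=t,sc=sc,**p)
a=cv2.resize(im,(512,384));
pt=robot.camera_params("top")
x,y=proj(pt,[.492,.3645,.1]).astype(int);c=cv2.resize(t[y-45:y+45,x-45:x+75],(256,192),interpolation=2)
q,w=proj(robot.camera_params("scene"),[.492,.3645,.1]).astype(int);e=cv2.resize(sc[w-30:w+30,q-40:q+40],(256,192),interpolation=2)
o=np.hstack([a,np.vstack([c,e])]);cv2.imwrite("pics/w3.png",o[...,::-1]);print(robot.state()['q'].round(2))
E
```

```text
time: 9.28
ee_pos: [0.5165, 0.0539, 0.2968]
tcp_rot: [0.262, 0.965, 0.0, -0.0]
contact_force: [0.1, -0.2, -0.4]
gripper_width: 0.0851
gripper_force: 0.0
time: 10.28
ee_pos: [0.5186, -0.3093, 0.2958]
tcp_rot: [0.261, 0.965, 0.001, -0.001]
contact_force: [0.1, 0.7, 0.1]
gripper_width: 0.0851
gripper_force: 0.0
[-0.61  0.31  1.34  0.    1.49 -1.65]
```

View pics/w3.png

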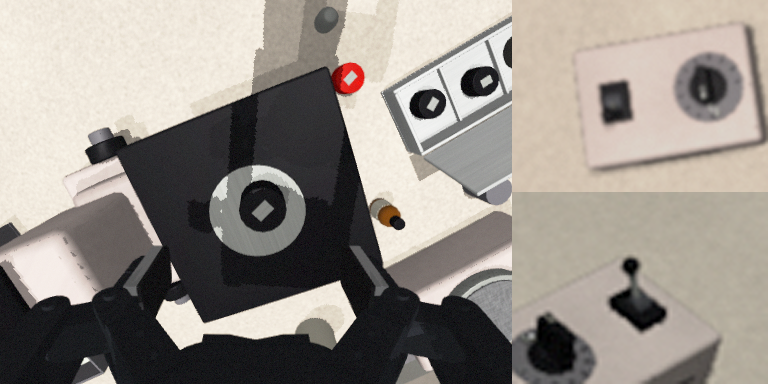

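The wrist view shows the mount on the stage's light disc near (263,206), its steel rectangle at (262,210). In the two insets the toggle lever leans towards the robot, so it is off. I'll check the lever and measure the mount.

```bash
python3 - <<'E'
from h import *
d=np.load("w3.npz");p={k:d[k] for k in d.files if k not in('im','t','sc')};im=d['im']
ps=robot.camera_params("scene");q,w=proj(ps,[.492,.3645,.1]).astype(int)
print("ball seen scene",q-40+36.9,w-30+22.5)
for a in(-.5,-.4,-.3,.45):
    X=np.array([.492,.3645,.08])+.042*np.array([np.sin(a)*.99,np.sin(a)*.144,np.cos(a)]);print(a,proj(ps,X).round(1))
g=cv2.cvtColor(im,cv2.COLOR_RGB2GRAY);roi=g[160:255,205:310]
m=(roi<60).astype(np.uint8)
n,l,st,ce=cv2.connectedComponentsWithStats(m);i=l[206-160,248-205];print(i,st[i],ce[i]+[205,160])
k,_=cv2.findContours((l==i).astype(np.uint8),0,2)
k=max(k,key=cv2.contourArea);print(cv2.boundingRect(k),cv2.minEnclosingCircle(k))
r=(roi>130)&(cv2.morphologyEx((l==i).astype(np.uint8),cv2.MORPH_CLOSE,np.ones((25,25)))>0)
n2,l2,s2,c2=cv2.connectedComponentsWithStats(r.astype(np.uint8));
for j in range(1,n2): print("bright",s2[j],c2[j]+[205,160])
for px in[(263,206),(262,210)]:
  for z in(.194,.208):print(px,z,onz(p,px,z).round(4))
for c in[(.53,-.305),]:
  for z in(.18,.208):
    print(z,[proj(p,[c[0]+.02*np.cos(t),c[1]+.02*np.sin(t),z]).round(0).tolist() for t in np.arange(0,6.2,1.57)])
E
```

```text
ball seen scene 327.9 148.5
-0.5 [327.7 148.6]
-0.4 [328.7 148.8]
-0.3 [329.6 149.1]
0.45 [336.4 155. ]
2 [  34   20   47   52 1648] [262.10740291 205.06674757]
(34, 20, 47, 52) ((57.37527847290039, 45.54899597167969), 25.58608627319336)
bright [ 48  41  20  19 189] [262.30687831 210.07407407]
(263, 206) 0.194 [ 0.5312 -0.3084  0.194 ]
(263, 206) 0.208 [ 0.5269 -0.3063  0.208 ]
(262, 210) 0.194 [ 0.534 -0.311  0.194]
(262, 210) 0.208 [ 0.5295 -0.3088  0.208 ]
0.18 [[276.0, 216.0], [284.0, 188.0], [254.0, 180.0], [246.0, 209.0]]
0.208 [[278.0, 227.0], [287.0, 197.0], [254.0, 188.0], [246.0, 220.0]]
```

```bash
python3 -m crank '[[0.005,0.001,-0.02,0],[0.0105,0.0015,-0.05,0],[0.0105,0.0015,-0.08,0],[0.0105,0.0015,-0.1,0],[0.0105,0.0015,-0.11,0],[0.0105,0.0015,-0.114,0],[0.0105,0.0015,-0.114,0]]'
python3 -m crank '[[0,0,0,0],[0,0,0,0],[0,0,0,0],[0,0,0,0],[0,0,0,0],[0,0,0,0]]' 0.03;python3 st.py
```

```text
time: 11.02
ee_pos: [0.5296, -0.3069, 0.1821]
tcp_rot: [0.26, 0.966, 0.0, -0.001]
contact_force: [0.4, 0.3, 0.3]
gripper_width: 0.0847
gripper_force: 0.0
time: 11.52
ee_pos: [0.5304, -0.3087, 0.184]
tcp_rot: [0.261, 0.965, -0.0, 0.002]
contact_force: [-0.3, 0.6, 6.8]
gripper_width: 0.0381
gripper_force: 60.6
11.5167 jt [-0.066 -0.165  0.008] tq [ 0.121  0.07  -0.018] F [-0.3  0.6  6.8] yaw 59.79023571194014
```

```bash
python3 -m crank '[[0,0,0.01,0],[0,0,0.04,0],[0,0.01,0.08,0],[0,0.04,0.1,0],[0,0.08,0.1,0],[0,0.12,0.1,0]]'
python3 - <<'E'
from h import *
d=np.load("w1.npz");p={k:d[k] for k in d.files if k!='im'};t=np.load("w3.npz")['t']
def blob(im,x,y,th,h=30):
    g=cv2.cvtColor(im,cv2.COLOR_RGB2GRAY);m=(g[y-h:y+h,x-h:x+h]<th).astype(np.uint8)
    n,l,st,ce=cv2.connectedComponentsWithStats(m);i=l[h,h]
    c=max(cv2.findContours((l==i).astype(np.uint8),0,2)[0],key=cv2.contourArea)
    print(st[i]);e=cv2.fitEllipse(c);print(e[1]);return np.array(e[0])+[x-h,y-h]
pt=robot.camera_params("top")
print("pad w1",onz(p,blob(d['im'],295,271,50),.007).round(4))
print("pad top",onz(pt,blob(t,227,184,50,16),.007).round(4))
g=cv2.cvtColor(t,cv2.COLOR_RGB2GRAY)
cv2.imwrite("pics/c1.png",np.hstack([cv2.resize(t[120:220,190:320],(520,400),interpolation=2)[...,::-1]]))
E
```

```text
time: 12.02
ee_pos: [0.5305, -0.1882, 0.2849]
tcp_rot: [0.262, 0.965, -0.0, 0.002]
contact_force: [1.0, 1.4, -1.5]
gripper_width: 0.0384
gripper_force: 60.3
[ 13  16  34  29 743]
(28.579280853271484, 32.38218307495117)
pad w1 [0.5717 0.1002 0.007 ]
[ 10   9  13  13 142]
(12.820657730102539, 12.981925964355469)
pad top [0.57   0.0994 0.007 ]
```

View pics/c1.png

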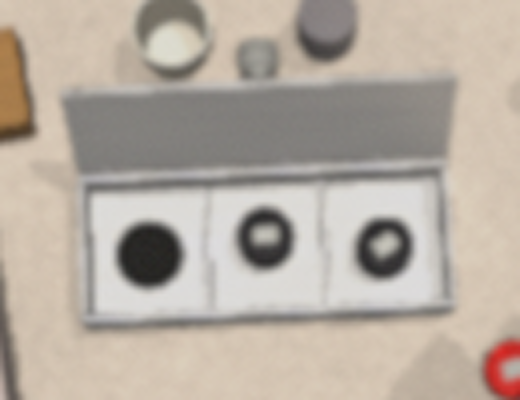

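The crop shows the pad centred at (150,254), midway between the case's left wall and the first rib, and both stored mounts in place. The two views put the pad at (0.571, 0.100).

```bash
python3 -m crank '[[0.005,0.035,0,4],[0.01,0.07,0,8],[0.015,0.105,0,12],[0.02,0.145,0,16],[0.025,0.185,0,20],[0.03,0.22,-0.01,24],[0.035,0.255,-0.03,28],[0.04,0.28,-0.06,30],[0.041,0.2885,-0.095,30],[0.041,0.2885,-0.13,30],[0.041,0.2885,-0.165,30],[0.041,0.2885,-0.2,30]]'
python3 -m crank '[[0,0,-0.02,0],[0,0,-0.035,0],[0,0,-0.045,0],[0,0,-0.055,0],[0,0,-0.055,0]]'
python3 -m crank '[[0,0,-0.005,0],[0,0,-0.01,0],[0,0,-0.012,0],[0,0,-0.013,0],[0,0,-0.013,0]]'
python3 st.py
```

```text
time: 13.02
ee_pos: [0.5705, 0.101, 0.0814]
tcp_rot: [0.001, 1.0, -0.0, 0.0]
contact_force: [0.3, -0.7, -0.4]
gripper_width: 0.0382
gripper_force: 60.4
time: 13.43
ee_pos: [0.5698, 0.1003, 0.026]
tcp_rot: [0.002, 1.0, -0.0, -0.001]
contact_force: [-1.5, -0.5, -0.5]
gripper_width: 0.0381
gripper_force: 60.4
time: 13.85
ee_pos: [0.5707, 0.1004, 0.0145]
tcp_rot: [0.002, 1.0, 0.0, 0.0]
contact_force: [0.0, 0.3, -1.2]
gripper_width: 0.0385
gripper_force: 60.4
13.85 jt [-0.    -0.043 -0.   ] tq [ 0.012 -0.013  0.022] F [ 0.   0.3 -1.2] yaw 89.80014996267897
```

```bash
for k in 1 2 3; do :; done
python3 -m crank '[[0,0,-0.001,0],[0,0,-0.002,0],[0,0,-0.002,0]]'|grep -E "pos|act"
python3 -m crank '[[0,0,-0.001,0],[0,0,-0.001,0]]'|grep -E "pos|act"
python3 -m crank '[[0,0,-0.001,0],[0,0,-0.001,0]]'|grep -E "pos|act"
```

```text
ee_pos: [0.5706, 0.1004, 0.0124]
contact_force: [-1.1, 0.8, -1.7]
ee_pos: [0.5705, 0.1004, 0.0112]
contact_force: [0.1, -0.0, -0.4]
ee_pos: [0.5706, 0.1004, 0.011]
contact_force: [-1.6, -0.3, 5.6]
```

```bash
python3 -m crank '[[0,0,0,0],[0,0,0,0],[0,0,0,0]]' 0.044
python3 -m crank '[[0,0,0.008,0],[0,0,0.02,0],[0,0,0.04,0],[-0.01,0,0.075,0],[-0.03,0,0.11,0],[-0.06,0,0.14,0],[-0.09,0,0.165,0],[-0.09,0,0.165,0]]'
python3 - <<'E'
from h import *
p=robot.camera_params("wrist");im=robot.read_camera("wrist")
np.savez("w4.npz",im=im,**p);cv2.imwrite("pics/w4.png",cv2.resize(im,(800,600),interpolation=2)[...,::-1])
E
```

```text
time: 14.68
ee_pos: [0.5707, 0.1005, 0.0103]
tcp_rot: [0.002, 1.0, 0.0, 0.0]
contact_force: [1.0, 0.0, -1.0]
gripper_width: 0.0439
gripper_force: 0.0
time: 15.35
ee_pos: [0.4769, 0.1006, 0.1801]
tcp_rot: [0.001, 1.0, 0.0, 0.001]
contact_force: [1.4, 0.3, 0.5]
gripper_width: 0.044
gripper_force: 0.0
```

View pics/w4.png

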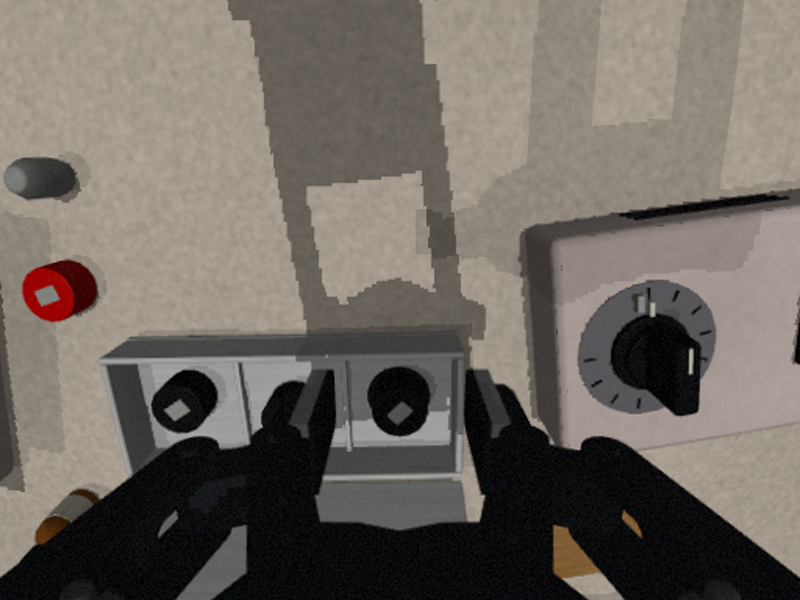

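The mount stands upright in the compartment, its rectangle at (400,412). The red mount at (60,290) and the pointer at its stop are unchanged. Now I'll check the centring, the lid angle and what stands behind the lid.

```bash
python3 - <<'E'
from h import *
d=np.load("w4.npz");p={k:d[k] for k in d.files if k!='im'};pt=robot.camera_params("top");f=.64
print("mount top",onz(p,(400*f,412*f),.035).round(4), "rib/wall z.013/.042", onz(p,(349*f,400*f),.013).round(4),onz(p,(460*f,400*f),.042).round(4))
print([onz(pt,(190+x/4,120+y/4),.042).round(4).tolist() for x,y in[(85,322),(452,308),(82,180),(447,165)]])
for th in(1.6,1.7,1.8,1.9,2.0):print(th,proj(pt,[.621-.1*np.cos(th),.02,.042+.1*np.sin(th)]).round(1),"seen",(255,140.7))
for n,x,y,z in[("beaker",364,195,.06),("can",425,187,.055),("handle",397,207,.12)]:print(n,onz(pt,(x*f,y*f),z).round(3))
E
```

```text
mount top [0.5706 0.1012 0.035 ] rib/wall z.013/.042 [0.573  0.0627 0.013 ] [0.5574 0.1424 0.042 ]
[[0.5186, 0.1392, 0.042], [0.5224, -0.1037, 0.042], [0.6147, 0.1408, 0.042], [0.6192, -0.1041, 0.042]]
1.6 [255.  151.7] seen (255, 140.7)
1.7 [254.9 147.8] seen (255, 140.7)
1.8 [254.8 144.2] seen (255, 140.7)
1.9 [254.8 140.7] seen (255, 140.7)
2.0 [254.7 137.5] seen (255, 140.7)
beaker [0.72  0.078 0.06 ]
can [ 0.733 -0.027  0.055]
handle [0.68  0.021 0.12 ]
```

```bash
python3 -m crank '[[0.01,0,0.035,0],[0.04,-0.005,0.06,0],[0.08,-0.01,0.063,0],[0.12,-0.015,0.063,0],[0.16,-0.015,0.063,0],[0.2,-0.015,0.063,0],[0.229,-0.015,0.06,0],[0.229,-0.015,0.03,0],[0.229,-0.015,-0.005,0],[0.229,-0.015,-0.04,0],[0.229,-0.015,-0.062,0],[0.229,-0.015,-0.062,0]]' 0
python3 -m crank '[[-0.015,0,0,0],[-0.03,0,0,0],[-0.04,0,0,0],[-0.05,0,0.003,0],[-0.06,0,0.006,0],[-0.07,0,0.007,0]]'
```

```text
time: 16.4
ee_pos: [0.7053, 0.0849, 0.1051]
tcp_rot: [0.002, 1.0, -0.0, -0.007]
contact_force: [-1.2, -0.5, -0.6]
gripper_width: 0.0001
gripper_force: 0.0
time: 16.9
ee_pos: [0.6404, 0.0853, 0.1219]
tcp_rot: [0.002, 1.0, -0.0, 0.002]
contact_force: [1.1, -1.1, -0.2]
gripper_width: 0.0001
gripper_force: 0.8
```

```bash
python3 -m crank '[[-0.015,0,0,0],[-0.031,0,-0.003,0],[-0.042,0,-0.008,0],[-0.053,0,-0.014,0],[-0.063,0,-0.021,0],[-0.071,0,-0.03,0],[-0.078,0,-0.04,0],[-0.083,0,-0.051,0],[-0.085,0,-0.058,0],[-0.087,0,-0.064,0],[-0.087,0,-0.068,0],[-0.087,0,-0.068,0]]'
python3 -m crank '[[0,0,-0.002,0],[0,0,-0.004,0],[0,0,-0.005,0]]'|grep -E "pos|act"
python3 -m crank '[[0,0,-0.001,0],[0,0,-0.001,0]]'|grep -E "pos|act"
```

```text
time: 17.9
ee_pos: [0.5522, 0.0855, 0.0518]
tcp_rot: [0.002, 1.0, 0.0, -0.001]
contact_force: [0.4, 0.4, 0.1]
gripper_width: 0.0002
gripper_force: 0.0
ee_pos: [0.5532, 0.0855, 0.0483]
contact_force: [-3.1, 0.0, 14.6]
ee_pos: [0.5533, 0.0855, 0.0484]
contact_force: [-3.9, 0.1, 14.2]
```

```bash
python3 -m crank '[[0,0,0.02,0],[0,0,0.06,0],[-0.02,0,0.1,0],[-0.05,0.0,0.14,0],[-0.08,0,0.17,0],[-0.11,0,0.18,0],[-0.11,0,0.18,0]]'
python3 - <<'E'
from h import *
t=robot.read_camera("top");s=robot.read_camera("scene")
o=np.hstack([cv2.resize(t[30:310,80:460],(400,295)),cv2.resize(s[100:380,0:380],(400,295))]);cv2.imwrite("pics/f.png",cv2.resize(o,(800,590),interpolation=2)[...,::-1] if 0 else o[...,::-1])
E
```

```text
time: 18.9
ee_pos: [0.4381, 0.0856, 0.2302]
tcp_rot: [0.001, 1.0, 0.0, 0.001]
contact_force: [-0.5, -0.7, -0.8]
gripper_width: 0.0001
gripper_force: 0.0
```

View pics/f.png

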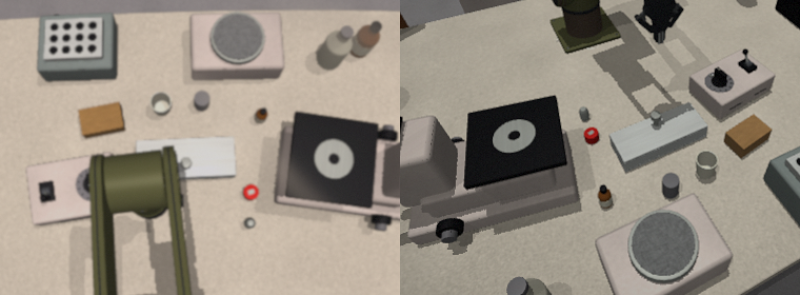

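The final views show the lid flat on the case (scene half, near (658,137)) and the stage empty. The switch leans to the robot's side, and everything else is in place.

```bash
python3 -c "
from cell import robot
print(robot.finish_job())"
```

```text
the job is handed in; nothing more can be done
None
```

The job is handed in at about 19 s: the dimmer is at its end stop, the lamp switch is off, the mount is upright and centred on the pad within about 1–2 mm, the lid is closed, and the other things look to be where they were.

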